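# Knock out the viaduct pier castings and set them to dry

### The job

Push every plaster pier casting out of the gang mould with the wooden push rod, working from behind through the holes in the back plate, and lay all the castings flat on the steel drying plate, none on top of another, handling a casting only once it has been pushed well out. When they are all on the plate, turn its selector to the two-dot mark, and leave the push rod lying in the grey tool tray. Leave the white mixing cup and the amber paint pot standing where they are.

Things in the scene. Friction and masses are not known exactly. Their poses are not given: they have to be found in the camera images.
- mould: fixed gang mould: four open-topped aluminium channels side by side (along y, 58 mm apart) on a 22 mm plywood board 236 mm wide. Origin on the table; +x = the way the castings come out. Back plate from x = -41 to -31 mm, 64 mm high; channels from there to their open ends at x = +41, walls 6 mm thick, top 52 mm above the table
- apron (a point): middle of the bare level part of the mould's board, where the castings come out: board top 22 mm above the table, from the open ends at mould x = +41 to x = +140 mm; this point at x = +90. Castings just pushed out lie side by side here with 28 mm between them
- hole1 (a point): centre of the 24 mm round knock-out hole of channel 1, on the outer face of the back plate, 37 mm above the table; its axis is the mould's x and meets the middle of casting 1's end, 10 mm in
- hole2 (a point): centre of the 24 mm round knock-out hole of channel 2, on the outer face of the back plate, 37 mm above the table; its axis is the mould's x and meets the middle of casting 2's end, 10 mm in
- hole3 (a point): centre of the 24 mm round knock-out hole of channel 3, on the outer face of the back plate, 37 mm above the table; its axis is the mould's x and meets the middle of casting 3's end, 10 mm in
- hole4 (a point): centre of the 24 mm round knock-out hole of channel 4, on the outer face of the back plate, 37 mm above the table; its axis is the mould's x and meets the middle of casting 4's end, 10 mm in
- pier1_c (a point): centre of casting 1, a plaster model bridge pier: bar 70 mm long (its x), 30 x 30 mm, 75 g; None = no such casting. It starts in channel 1 against the back plate, 2 mm short of the open end, top level with the 6 mm walls, centre 45 mm from the hole, gripped by a side leaf spring: 8 to 15 N to push, freed after about 54 mm. To be all out of the channel it must go 72 mm
- pier2_c (a point): centre of casting 2, a plaster model bridge pier: bar 70 mm long (its x), 30 x 30 mm, 75 g; None = no such casting. It starts in channel 2 against the back plate, 2 mm short of the open end, top level with the 6 mm walls, centre 45 mm from the hole, gripped by a side leaf spring: 8 to 15 N to push, freed after about 54 mm. To be all out of the channel it must go 72 mm
- pier3_c (a point): centre of casting 3, a plaster model bridge pier: bar 70 mm long (its x), 30 x 30 mm, 75 g; None = no such casting. It starts in channel 3 against the back plate, 2 mm short of the open end, top level with the 6 mm walls, centre 45 mm from the hole, gripped by a side leaf spring: 8 to 15 N to push, freed after about 54 mm. To be all out of the channel it must go 72 mm
- pier4_c (a point): centre of casting 4, a plaster model bridge pier: bar 70 mm long (its x), 30 x 30 mm, 75 g; None = no such casting. It starts in channel 4 against the back plate, 2 mm short of the open end, top level with the 6 mm walls, centre 45 mm from the hole, gripped by a side leaf spring: 8 to 15 N to push, freed after about 54 mm. To be all out of the channel it must go 72 mm
- rod_grip (a point): centre of the push rod's wooden handle (square bar 80 mm long, 26 x 26 mm). The rod, 170 mm long and 70 g, starts lying on the table, centre line 13 mm up; its x axis points to the tip. It balances within the handle, about 17 mm ahead of this point
- rod_tip (a point): flat tip of the push rod, on its axis, 130 mm ahead of the handle's centre; the round shank, 16 mm thick, is the 90 mm between handle and tip
- tray: fixed open grey plastic tool tray, 220 mm along x, 110 mm along y, 22 mm high, walls and floor 4 mm, origin at the centre of its underside
- plate_top (a point): centre of the steel top of the fixed drying plate, 40 mm above the table; the steel measures 150 mm along x by 196 mm along y, level and without a rim. A 66 mm wide control strip of nearly the same height adjoins it on the -x side, with the selector at its middle
- dial (a joint): the drying plate's selector in rad, 0 = off (mark: a ring), grows clockwise seen from above. It clicks every 40 degrees: one dot 0.698, two dots 1.396, three dots 2.094 (end stop); let go within about 15 degrees of a mark, it pulls itself in. It starts at off and turns with about 0.04 N m
- dial_grip (a point): on the selector's axis, half-way up its grip: an upright bar 44 mm long, 13 mm wide, 24 mm tall, whose top is 70 mm above the table, on a 50 mm disc whose top is 46 mm above the table. x is the length of the bar, toward its white pointer line; z up
- cup_c (a point): white mixing cup, 64 mm across, 55 mm tall; point half-way up (a bystander)
- pot_c (a point): amber glass paint pot, 42 mm across, 45 mm tall; point half-way up (a bystander)

How it is judged (in metres and radians):
On the way, in this order (a step that is already met when the one before it is completed fails the run):
1. every casting lies flat on the drying plate, let go, with the selector still at off (x of pier1_c in the frame of plate_top between -0.062 and 0.062 m and y of pier1_c in the frame of plate_top between -0.082 and 0.082 m and z of pier1_c in the frame of plate_top between 0.008 and 0.022 m and x of pier2_c in the frame of plate_top between -0.062 and 0.062 m and y of pier2_c in the frame of plate_top between -0.082 and 0.082 m and z of pier2_c in the frame of plate_top between 0.008 and 0.022 m and x of pier3_c in the frame of plate_top between -0.062 and 0.062 m and y of pier3_c in the frame of plate_top between -0.082 and 0.082 m and z of pier3_c in the frame of plate_top between 0.008 and 0.022 m and x of pier4_c in the frame of plate_top between -0.062 and 0.062 m and y of pier4_c in the frame of plate_top between -0.082 and 0.082 m and z of pier4_c in the frame of plate_top between 0.008 and 0.022 m and contact force between the fingers and pier1 below 0.1 N and contact force between the fingers and pier2 below 0.1 N and contact force between the fingers and pier3 below 0.1 N and contact force between the fingers and pier4 below 0.1 N and value of joint dial below 0.35 rad), for 0.3 s.
2. the selector is turned to two dots (value of joint dial between 1.246 and 1.546 rad), for 0.3 s.
At the end, for the whole second after the job is handed in: All castings lie flat and still on the drying plate's steel (centres within 62 mm of its centre in x, 82 mm in y, 8 to 22 mm above it); selector within 0.15 rad of two dots; push rod at rest in the tool tray, handle and tip within its walls (all of step 2 and x of pier1_c in the frame of plate_top between -0.062 and 0.062 m and y of pier1_c in the frame of plate_top between -0.082 and 0.082 m and z of pier1_c in the frame of plate_top between 0.008 and 0.022 m and x of pier2_c in the frame of plate_top between -0.062 and 0.062 m and y of pier2_c in the frame of plate_top between -0.082 and 0.082 m and z of pier2_c in the frame of plate_top between 0.008 and 0.022 m and x of pier3_c in the frame of plate_top between -0.062 and 0.062 m and y of pier3_c in the frame of plate_top between -0.082 and 0.082 m and z of pier3_c in the frame of plate_top between 0.008 and 0.022 m and x of pier4_c in the frame of plate_top between -0.062 and 0.062 m and y of pier4_c in the frame of plate_top between -0.082 and 0.082 m and z of pier4_c in the frame of plate_top between 0.008 and 0.022 m and linear speed of each of pier1, pier2, pier3, pier4, rod below 0.02 m/s and x of rod_grip in the frame of tray between -0.1 and 0.1 m and y of rod_grip in the frame of tray between -0.045 and 0.045 m and x of rod_tip in the frame of tray between -0.112 and 0.112 m and y of rod_tip in the frame of tray between -0.055 and 0.055 m and height (world z) of rod_grip below 0.03 m); the robot touches nothing.
It fails at once if a casting is touched by the fingers before it has been pushed 25 mm toward the open end ((contact force between the fingers and pier1 above 1 N and distance between pier1_c and hole1 below 0.07 m) or (contact force between the fingers and pier2 above 1 N and distance between pier2_c and hole2 below 0.07 m) or (contact force between the fingers and pier3 above 1 N and distance between pier3_c and hole3 below 0.07 m) or (contact force between the fingers and pier4 above 1 N and distance between pier4_c and hole4 below 0.07 m)).
It fails at once if a bystander is moved more than 30 mm (distance of any of cup_c, pot_c from where it was at the start of the episode above 0.03 m).
Of pier1, pier2, pier3, pier4 only 2 to 4 are there at a start; the rules pass over those that are not, and their reading is None.
At some moment in a run one of rod may be knocked a few centimetres aside while the robot is not near it.
Once in a run the grip may slacken for a moment while it holds something.
It also fails if it takes over 210 s, if anything falls off the work surface, if the arm or the gripper's body presses on something with over 40 N, if the wrist force passes 120 N, or if a joint passes its speed limit or range.

### The arm

A 6-joint arm with a two-finger parallel gripper is mounted at the origin on the work surface. World frame = base frame: x ahead of the robot, y to its left, z up, the work surface at z = 0. Lengths are in mm, angles in rad, forces in N, time in s.
With the tool pointing down it reaches from about 300 to 775 mm from the base axis. Payload 14.6 kg.
Tool frame: the origin (TCP) lies at the very end of the fingers, on their centre line; the grasp point (between the pads) lies 19 mm behind it (grip_point_offset is the distance from the TCP to the grasp point, in mm); z points along the fingers, y is the line along which they close (so a half turn about z gives the same grasp; the last joint's range is limited). The gripper opens to 94 mm and grips with 3 to 60 N. Pads are 16 mm wide; open, the fingers measure 119 mm over their backs; the gripper's body (75 mm by 177 mm) begins 78 mm behind the grasp point.
Start: joints at [-1.213, 0.3, 1.521, -0, 1.321, -0.067], TCP at [226.668, -501.11, 205.446] pointing down, gripper open.
Joint ranges: [-3.03, 3.03], [-0.79, 2.21], [0.23, 2.52], [-1.04, 4.18], [0, 3.07], [-2.55, 2.55]. Speed limits (rad/s): [2.22, 2.22, 2.57, 3.14, 3.14, 3.14].

### API

Orientations are given as [roll, pitch, yaw] about the fixed x, y, z axes, in that order (R = Rz(yaw) Ry(pitch) Rx(roll)).
In Python, from cell import read_state, camera, camera_info, sign_off, grip_point_offset gives the robot as it stands.
- The arm moves only by the shell command python3 -m handwheel 'ROWS' [FORCE]. ROWS is text: rows parted by semicolons, each of 5 numbers parted by spaces: the shift along the world's x, y, z in units of 40 mm (1.0 is 40 mm), then the turn about the world's z in units of 5 degrees (1.0 is 5 degrees), then the closure, from 0 (fully open) to 1 (shut). In form: dx dy dz yaw gripper; .... A call has 1 to 12 rows; each row shifts and turns the commanded pose from where the row before left it; what a row does not reach is not made up. A row lasts 1/12 s, in which the tool goes at most 41.7 mm and 7.16 degrees, less where a joint would pass 70% of its speed; a pose out of reach is approached as far as the arm can. A call is refused whole if a number of a shift passes 1 or a number of a turn 1, either way. A call with a gripper value outside its range is refused whole. The fingers move at their own pace and stop on an object; FORCE is the grip in N (left out, the last holds). Time passes only in rows, so rows that do not move let the fingers close. It gives the time, the measured TCP pose, the force, the opening and the grip force at its end, in the units of the state.
- read_state(): the state, without advancing time (a new reading comes with each control period).
- camera(name): name is "side" or "top" or "wrist"; returns (picture, depth): 480x640x3 uint8, red, green, blue; 480x640 float32, mm along the optical axis (not along the pixel's ray), 0 where there is no reading.
- camera_info(name): a dict with "intrinsics" (3x3 intrinsics, pixels), "world_from_camera" (4x4, takes a point from camera to world coordinates). Camera axes: x right, y down, z forward; pixel columns grow to the right and rows downward; lengths in mm; the calibration is good to about 2 mm. A picture is of the moment at which its call begins: read the wrist's pose just before it. camera_info takes no time and is no camera call; for the wrist camera it gives the pose at the moment of the call.
- sign_off(): hands the job in; it is judged then, once.
The state is a dict: "clock": time; "joints": joint angles; "qd": joint speeds; "effort": joint torques, N m; "eef_pos": TCP position; "eef_rot": TCP orientation; "wrist_force": force on the tool from outside, world axes, zero at the start; "moment": the same for the moment, N m; "finger_gap": finger opening in mm; "finger_force": force on a finger pad.
Only numpy, scipy, OpenCV 4.12 (cv2) and the standard library are available. Lean on these libraries where they do the work, as an engineer would, in place of code of your own. Each camera call takes 0.05 s, during which the arm holds its last target. There are 200 camera calls.

## Working session

There is one attempt and no reset: what is moved stays moved. The work goes in short steps, Python scripts to look and compute and a shell command to move; the robot and the scene stay as the last step left them, time stands still between calls to the robot, and variables do not carry over. Pictures are saved under pics/ and viewed, at most 14 in all, crops included, and the job is handed in when it is done.

```bash
mkdir -p pics; ls; python3 - <<'E'
from cell import *
import cv2
s=read_state();print(s)
for n in("top","side"):
    p,d=camera(n);cv2.imwrite(f"pics/{n}0.png",p[:,:,::-1]);i=camera_info(n);print(n,i)
E
```

```text
pics
{'clock': 0.0, 'joints': array([-1.21260133e+00,  3.00466087e-01,  1.52160382e+00,  8.89862652e-06,
        1.32067453e+00, -6.66164582e-02]), 'qd': array([-0.00076473,  0.00111036,  0.00029882, -0.00074325, -0.00114971,
        0.00133472]), 'effort': array([-1.53666369e-03, -5.31802726e+01, -3.52734661e+01,  7.07161613e-02,
        2.43942667e-02, -8.95952940e-05]), 'eef_pos': array([ 226.579833  , -500.86871109,  204.87945352]), 'eef_rot': array([-3.14044400e+00, -8.52710848e-05,  4.24809200e-01]), 'wrist_force': array([-0.4521116 , -0.44603407, -0.19631273]), 'moment': array([0.00213957, 0.01962123, 0.01490934]), 'finger_force': 0.0, 'finger_gap': 94.02956779463726}
top {'intrinsics': array([[443.02940339,   0.        , 320.39097681],
       [  0.        , 443.02940339, 238.8089593 ],
       [  0.        ,   0.        ,   1.        ]]), 'world_from_camera': array([[ 3.51020168e-04, -9.93760351e-01,  1.11535833e-01,
         4.36733725e+02],
       [-9.99969180e-01, -1.22361569e-03, -7.75509887e-03,
         2.68634770e+01],
       [ 7.84318677e-03, -1.11529673e-01, -9.93730153e-01,
         9.72070489e+02],
       [ 0.00000000e+00,  0.00000000e+00,  0.00000000e+00,
         1.00000000e+00]])}
side {'intrinsics': array([[623.60040044,   0.        , 319.91981282],
       [  0.        , 623.60040044, 244.16071304],
       [  0.        ,   0.        ,   1.        ]]), 'world_from_camera': array([[-9.82150751e-01, -1.24798031e-01,  1.40731496e-01,
         3.81426970e+02],
       [-1.86995579e-01,  5.67035907e-01, -8.02186346e-01,
         9.18957605e+02],
       [ 2.03114651e-02, -8.14184090e-01, -5.80251422e-01,
         7.12294204e+02],
       [ 0.00000000e+00,  0.00000000e+00,  0.00000000e+00,
         1.00000000e+00]])}
```

View pics/top0.png

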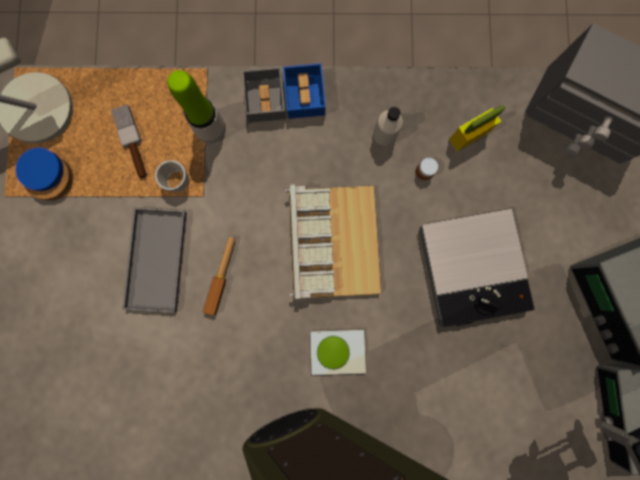

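View pics/side0.png

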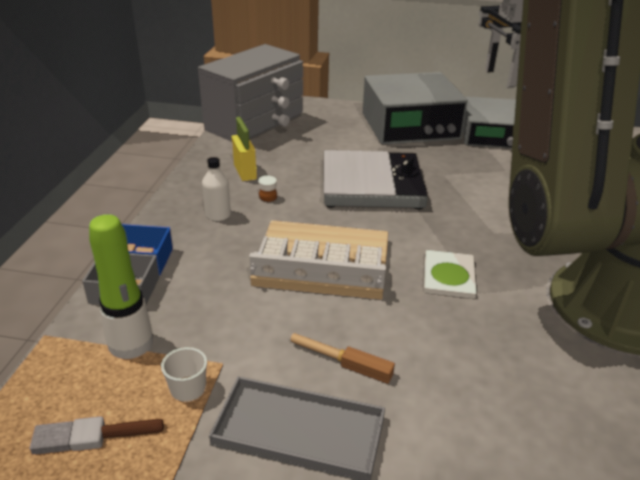

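```bash
cat > h.py <<'E'
from cell import *
import numpy as np, cv2
def snap(n):
    i=camera_info(n);p,d=camera(n);return p,d,i["intrinsics"],i["world_from_camera"]
def cloud(d,K,T):
    v,u=np.mgrid[:480,:640];P=np.stack([(u-K[0,2])/K[0,0]*d,(v-K[1,2])/K[1,1]*d,d],-1)
    W=P@T[:3,:3].T+T[:3,3];W[d<=0]=np.nan;return W
def ray(u,v,z,K,T):
    r=T[:3,:3]@[(u-K[0,2])/K[0,0],(v-K[1,2])/K[1,1],1];return T[:3,3]+r*(z-T[2,3])/r[2]
def rect(W,m):
    q=W[m][:,:2].astype(np.float32);return cv2.minAreaRect(q),len(q)
def blobs(m,mn=30):
    n,l,s,c=cv2.connectedComponentsWithStats(m.astype(np.uint8),connectivity=4);return [(l==k,s[k]) for k in range(1,n) if s[k,4]>mn]
E
python3 - <<'E'
from h import *
p,d,K,T=snap("top");W=cloud(d,K,T);Z=W[...,2];hsv=cv2.cvtColor(p,cv2.COLOR_RGB2HSV)
m=np.zeros((480,640),bool);m[150:340,100:545]=True
print("table z",np.nanmedian(Z[200:320,250:280]))
for lo in (5,32):
  for b,s in blobs(m&(Z>lo)):
    print(lo,s,rect(W,b)[0],np.nanpercentile(Z[b],[10,50,90]).round(1))
# rod pieces
r=np.zeros_like(m);r[225:325,195:245]=True;r&=(Z>4)
for b,s in blobs(r): 
    q=W[b][:,:2];c=q.mean(0);w=np.linalg.svd(q-c)[2][0] if len(q)<5000 else 0;t=(q-c)@w
    print("rod",c,w,t.min(),t.max(),[ (k,np.ptp((q-c)[abs(t-k)<6]@[-w[1],w[0]])) for k in (-70,-40,0,40,70)])
o=np.zeros_like(m);o[180:305,336:385]=True;o&=(hsv[...,1]>70);print("board",rect(W,o),np.nanmedian(Z[o]))
a=cv2.resize(p[170:330,190:320+220][:, :],None,fx=2.2,fy=2.2,interpolation=cv2.INTER_CUBIC);cv2.imwrite("pics/c1.png",a[:,:,::-1])
E
```

```text
table z -0.9126983836248996
5 [130 150  18  32 279] ((708.5635375976562, 423.6291198730469), (71.9096908569336, 25.664958953857422), 14.82636833190918) [ 9.5 15.9 19.4]
5 [416 158  22  22 357] ((697.9905395507812, -212.2720184326172), (38.60509490966797, 38.27073287963867), 89.22620391845703) [14.4 42.7 45.7]
5 [155 160  34  32 602] ((683.49951171875, 340.94561767578125), (68.76561737060547, 77.16027069091797), 89.72039031982422) [10.8 37.  53.6]
5 [ 285  184   96  114 9356] ((540.3778686523438, -7.016593933105469), (236.3358612060547, 192.75917053222656), 3.050342559814453) [19.3 22.5 52.8]
5 [ 123  207   64  105 1129] ((500.51239013671875, 377.6283874511719), (112.336181640625, 220.20791625976562), 86.49845123291016) [ 7.7 18.6 22.2]
5 [  419   209   116   118 10004] ((480.9171142578125, -312.7551574707031), (223.12490844726562, 199.9757537841797), 10.371164321899414) [36.1 38.9 41.6]
5 [203 237  32  78 835] ((465.9429626464844, 235.33956909179688), (28.065107345581055, 169.39276123046875), 74.67354583740234) [15.1 22.8 26.6]
5 [310 329  55  11 519] ((339.3372497558594, -16.1681022
[... 324 characters left out ...]
0663757324219), 25.042339324951172) [35.6 48.3 54.4]
32 [ 285  184   50  114 3594] ((538.3922729492188, 42.26449966430664), (235.14788818359375, 93.73905944824219), 3.148937702178955) [48.2 51.3 62.4]
32 [ 422  209  113  118 9638] ((482.08270263671875, -312.65069580078125), (220.794189453125, 199.76162719726562), 10.371164321899414) [36.6 39.  41.7]
rod [452.20179397 236.93335792] [-0.96637502  0.25713679] -98.38509020205403 70.97768773511916 [(-70, np.float64(14.624361130996009)), (-40, np.float64(16.635673313806905)), (0, np.float64(25.672126817272833)), (40, np.float64(26.399803339580735)), (70, np.float64(25.428612093385713))]
board (((nan, nan), (0.0, 0.0), 0.0), 4781) 20.89188941134637
```

View pics/c1.png

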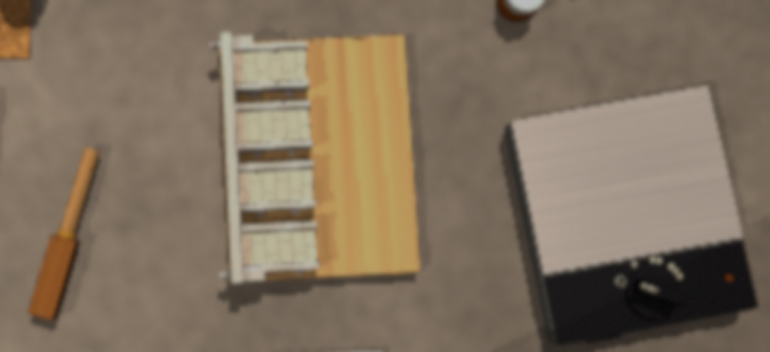

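Four castings are in the mould (all four channels white in the crop). The rod's tip points to +x and the selector sits at crop px (650,292). Moving above the rod.

```bash
python3 -m handwheel '.3 .66 0 1 .3;.3 .66 0 1 .3;.3 .66 0 1 .3;.3 .66 0 1 .3;.3 .66 0 1 .3;.3 .66 0 1 .3;.3 .66 0 1 .3;.3 .66 0 1 .3;.3 .66 0 1 .3;.3 .66 0 1 .3'
python3 -m handwheel '.3 .66 0 1 .3;.3 .66 0 1 .3;.3 .66 0 1 .3;.3 .66 0 1 .3;.06 .66 0 1 .3;.06 .66 0 1 .3;.06 .66 0 1 .3;.06 .66 0 1 .3;.06 .66 0 1 .3;.06 .66 0 1 .3'
python3 -m handwheel '.06 .66 0 1 .3;.06 .66 0 1 .3;.06 .66 0 1 .3;.06 .66 0 1 .3;0 .66 0 1 .3;0 .66 0 1 .3;0 .66 0 1 .3;0 .66 0 1 .3;0 0 0 0 .3;0 0 0 0 .3'
python3 - <<'E'
from h import *
s=read_state();print(s["eef_pos"],np.degrees(s["eef_rot"]))
for n in("wrist","side"):
    p,d,K,T=snap(n);cv2.imwrite(f"pics/{n}1.png",p[:,:,::-1])
    if n=="wrist":
        W=cloud(d,K,T);Z=W[...,2]
        for b,t in blobs((Z>6)&(Z<45),1500):
            r,k=rect(W,b);print(t,r,np.nanpercentile(Z[b],[10,50,90]))
E
```

```text
clock: 0.98
eef_pos: [346.9, -235.7, 205.4]
eef_rot: [-3.142, -0.0, 1.302]
wrist_force: [0.3, -0.5, 0.5]
finger_gap: 65.7
finger_force: 0.0
clock: 1.82
eef_pos: [408.9, 28.2, 205.4]
eef_rot: [-3.142, 0.0, 2.174]
wrist_force: [0.0, 0.4, 0.6]
finger_gap: 65.8
finger_force: 0.0
clock: 2.65
eef_pos: [418.3, 238.7, 205.0]
eef_rot: [-3.141, -0.001, 2.87]
wrist_force: [-0.1, -0.1, -0.2]
finger_gap: 66.0
finger_force: 0.0
[418.30382578 238.74891392 205.0118362 ] [-1.79962000e+02 -3.62906374e-02  1.64416208e+02]
[   0  102  101  127 8690] ((299.84326171875, -11.668251037597656), (90.04380798339844, 104.35769653320312), 1.7015624046325684) [11.86815718 13.9309515  17.55453313]
[ 404  130  141  212 4182] ((495.4700622558594, 376.4806823730469), (110.8740005493164, 217.173828125), 86.27433776855469) [ 8.72179004 19.2471694  21.36750706]
[ 315  172   28  168 3634] ((462.45330810546875, 233.78347778320312), (25.845491409301758, 170.1996612548828), 74.29682922363281) [17.26019308 24.05986132 25.58531272]
[   0  255  196  119 7263] ((458.3013916015625, -14.089790344238281), (190.82916259765625, 95.94609832763672), 87.38471984863281) [17.09938839 21.0256189  29.78450348]
```

```bash
python3 -m handwheel '.21 .13 -.6 0 .3;0 0 -.8 0 .3;0 0 -.8 0 .3;0 0 -.8 0 .3;0 0 -.7 0 .3;0 0 -.6 0 .3;0 0 -.4 0 .3;0 0 -.3 0 .3;0 0 0 0 .3;0 0 0 0 .3' 50
python3 -m handwheel '0 0 0 0 1;0 0 0 0 1;0 0 0 0 1;0 0 0 0 1;0 0 0 0 1;0 0 0 0 1'
```

```text
clock: 3.58
eef_pos: [427.2, 242.5, 5.6]
eef_rot: [-3.141, -0.001, 2.867]
wrist_force: [0.5, 0.5, 1.1]
finger_gap: 65.7
finger_force: 0.0
clock: 4.08
eef_pos: [427.1, 243.3, 5.7]
eef_rot: [3.141, 0.0, 2.868]
wrist_force: [-0.4, -0.0, 0.3]
finger_gap: 29.3
finger_force: 0.0
```

View pics/side1.png

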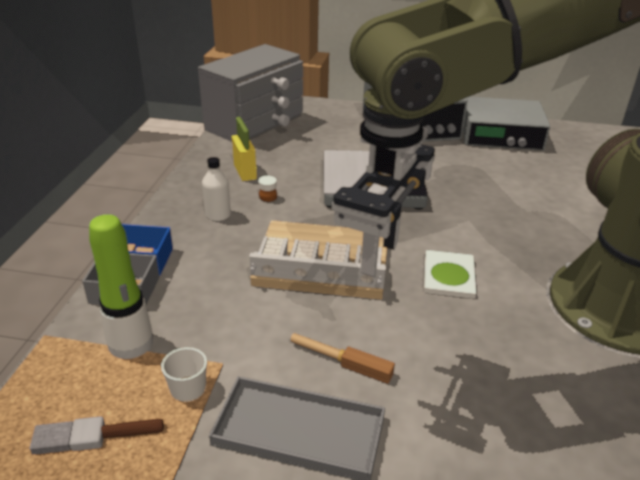

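```bash
python3 -m handwheel '0 0 0 0 1;0 0 0 0 1;0 0 .3 0 1;0 0 .3 0 1;0 0 0 -.9 1;0 0 0 -.9 1;0 0 0 -.9 1;0 0 0 -.9 1;0 0 0 -.9 1;0 0 0 -.9 1;0 0 0 -.9 1;0 0 0 -.9 1'
python3 -m handwheel '0 0 0 -.9 1;.05 -.06 0 -.9 1;.1 -.1 0 -.9 1;.1 -.1 0 -.9 1;.1 -.1 0 -.9 1;0 -.1 0 -.9 1;0 0 0 -.9 1;0 0 0 -.7 1;0 0 0 0 1;0 0 0 0 1'
python3 - <<'E'
from h import *
s=read_state();print(s["eef_pos"],np.degrees(s["eef_rot"]))
p,d,K,T=snap("side");W=cloud(d,K,T);np.savez("s2.npz",p=p,d=d,K=K,T=T)
a=cv2.resize(p[210:410,210:440],None,fx=3.4,fy=3,interpolation=cv2.INTER_CUBIC);cv2.imwrite("pics/s2.png",a[:,:,::-1])
E
```

```text
clock: 5.08
eef_pos: [426.9, 243.2, 29.3]
eef_rot: [-3.141, -0.0, 2.236]
wrist_force: [-0.1, 0.3, -0.5]
finger_gap: 25.7
finger_force: 50.0
clock: 5.92
eef_pos: [441.0, 224.9, 29.3]
eef_rot: [-3.141, 0.0, 1.631]
wrist_force: [0.6, -0.3, 0.4]
finger_gap: 25.7
finger_force: 50.0
[440.96861888 224.86327256  29.33760545] [-1.79984416e+02  7.31491596e-03  9.34571292e+01]
```

View pics/s2.png

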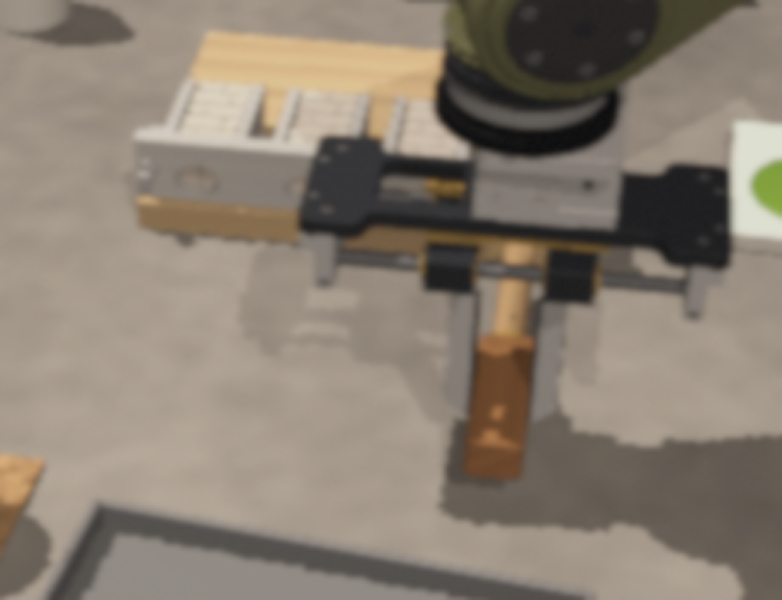

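```bash
python3 - <<'E'
from h import *
q=cv2.imread("pics/side1.png")[235:305,240:400]
w,d,K,T=snap("wrist");np.savez("w2.npz",p=w,d=d,K=K,T=T)
a=cv2.resize(q,None,fx=4,fy=4,interpolation=cv2.INTER_CUBIC);b=cv2.resize(w[:,:,::-1],(400,300));c=np.zeros((600,640,3),np.uint8);c[:280]=a;c[290:590,:400]=b
cv2.imwrite("pics/m3.png",c)
E
```

```text
(no output)
```

View pics/m3.png

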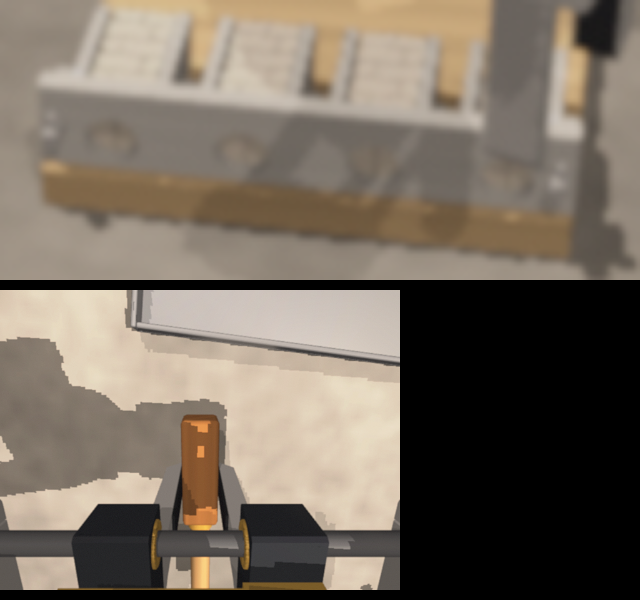

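```bash
python3 - <<'E'
from h import *
i=camera_info("side");K,T=i["intrinsics"],i["world_from_camera"]
for u,v in((110,138),(240,151),(370,162),(505,175)): print(ray(240+u/4,235+v/4,37,K,T).round(1))
# top edge of back plate ends (64 high), front-left & right corner
for u,v in((38,78),(583,128)): print(ray(240+u/4,235+v/4,64,K,T).round(1))
f=np.load("w2.npz");W=cloud(f["d"],f["K"],f["T"]);h=cv2.cvtColor(f["p"],cv2.COLOR_RGB2HSV)
m=(h[...,0]<14)&(h[...,1]>130)&(W[...,2]>40);m[:190]=0;m[:,:270]=0;m[:,370:]=0
q=W[m];print(len(q),rect(W,m),np.nanmedian(q[:,2]))
E
```

```text
[621.   80.7  37. ]
[563.2  77.6  37. ]
[506.1  73.2  37. ]
[447.3  69.7  37. ]
[652.9  79.6  64. ]
[416.1  64.6  64. ]
8338 (((438.43341064453125, 232.077880859375), (26.43210792541504, 79.12692260742188), 3.563201665878296), 8338) 48.462976822054515
```

```bash
python3 -m handwheel '-.05 0 .01 0 1;.02 -.25 0 0 1;.01 -.25 0 0 1;.02 -.25 0 0 1;.01 -.25 0 0 1;0 0 0 0 1'
python3 -m handwheel '.02 -.25 0 0 1;.01 -.25 0 0 1;.02 -.25 0 0 1;.01 -.25 0 0 1'
```

```text
clock: 6.52
eef_pos: [441.7, 183.3, 30.0]
eef_rot: [3.141, -0.0, 1.628]
wrist_force: [0.2, 0.4, -0.6]
finger_gap: 25.6
finger_force: 50.0
clock: 6.85
eef_pos: [443.9, 145.4, 30.1]
eef_rot: [3.141, -0.002, 1.629]
wrist_force: [-1.4, 12.7, -0.9]
finger_gap: 25.8
finger_force: 50.0
```

```bash
python3 -m handwheel '.02 -.25 0 0 1;.01 -.25 0 0 1;.02 -.2 0 0 1;.01 -.15 0 0 1;0 0 0 0 1;0 0 0 0 1'; python3 - <<'E'
from h import *
p,d,K,T=snap("top");W=cloud(d,K,T)
a=cv2.resize(p[170:330,190:420],None,fx=3,fy=3,interpolation=cv2.INTER_CUBIC);cv2.imwrite("pics/t4.png",a[:,:,::-1])
E
```

```text
clock: 7.35
eef_pos: [446.4, 110.7, 29.9]
eef_rot: [3.142, 0.0, 1.628]
wrist_force: [-0.5, 0.1, -1.2]
finger_gap: 25.9
finger_force: 50.0
```

View pics/t4.png

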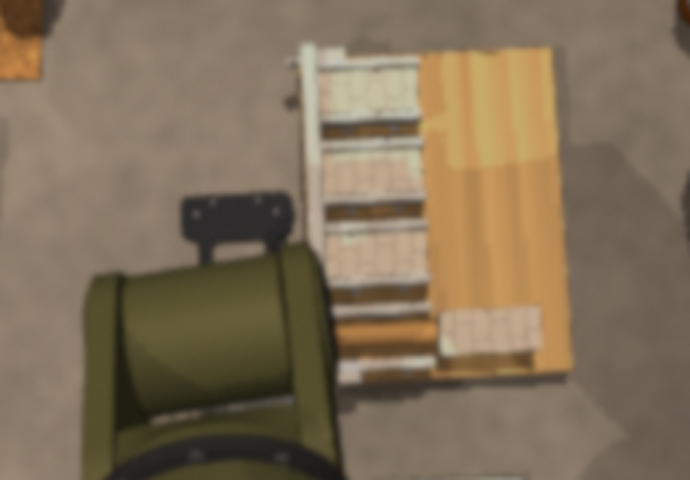

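Casting 4 (nearest the robot) is out, at crop px (490,330). Repeating for the next channel.

```bash
python3 -m handwheel '-.03 .4 0 0 1;-.02 .4 0 0 1;-.03 .5 0 0 1;-.02 .5 0 0 1;-.04 .6 0 0 1;0 0 0 0 1;.45 .02 0 0 1;.5 .03 0 0 1;.5 .03 0 0 1;0 0 0 0 1'
python3 -m handwheel '.01 -.2 0 0 1;.01 -.2 0 0 1;.01 -.2 0 0 1;.02 -.25 0 0 1;.01 -.25 0 0 1'
```

```text
clock: 8.23
eef_pos: [501.2, 210.2, 30.0]
eef_rot: [3.14, -0.0, 1.629]
wrist_force: [-0.6, 0.0, -0.8]
finger_gap: 25.7
finger_force: 50.0
clock: 8.65
eef_pos: [500.4, 166.4, 30.1]
eef_rot: [3.141, -0.002, 1.629]
wrist_force: [-0.6, 12.6, -0.5]
finger_gap: 25.5
finger_force: 50.0
```

```bash
python3 -m handwheel '.01 -.25 0 0 1;.02 -.25 0 0 1;.02 -.25 0 0 1;.01 -.25 0 0 1;.01 -.2 0 0 1;.01 -.1 0 0 1;0 0 0 0 1;0 0 0 0 1'
python3 -m handwheel '-.03 .4 0 0 1;-.02 .4 0 0 1;-.03 .5 0 0 1;-.02 .5 0 0 1;-.04 .6 0 0 1;0 0 0 0 1;.45 .02 0 0 1;.5 .03 0 0 1;.5 .03 0 0 1;0 0 0 0 1'
python3 -m handwheel '.01 -.2 0 0 1;.01 -.2 0 0 1;.01 -.2 0 0 1;.02 -.25 0 0 1;.01 -.25 0 0 1'
```

```text
clock: 9.32
eef_pos: [504.2, 113.9, 29.9]
eef_rot: [3.141, 0.0, 1.629]
wrist_force: [-0.5, -1.1, 0.3]
finger_gap: 25.6
finger_force: 50.0
clock: 10.15
eef_pos: [559.1, 213.1, 29.9]
eef_rot: [3.14, -0.0, 1.629]
wrist_force: [-0.6, 0.1, -1.6]
finger_gap: 25.9
finger_force: 50.0
clock: 10.57
eef_pos: [558.4, 169.7, 30.1]
eef_rot: [3.141, -0.002, 1.629]
wrist_force: [-1.4, 12.8, -0.7]
finger_gap: 25.5
finger_force: 50.0
```

```bash
python3 -m handwheel '.01 -.25 0 0 1;.02 -.25 0 0 1;.02 -.25 0 0 1;.01 -.25 0 0 1;.01 -.2 0 0 1;.01 -.1 0 0 1;0 0 0 0 1;0 0 0 0 1'
python3 -m handwheel '-.03 .4 0 0 1;-.02 .4 0 0 1;-.03 .5 0 0 1;-.02 .5 0 0 1;-.04 .6 0 0 1;0 0 0 0 1;.45 .02 0 0 1;.5 .03 0 0 1;.5 .03 0 0 1;0 0 0 0 1'
python3 -m handwheel '.01 -.2 0 0 1;.01 -.2 0 0 1;.01 -.2 0 0 1;.02 -.25 0 0 1;.01 -.25 0 0 1'
```

```text
clock: 11.23
eef_pos: [562.2, 117.0, 29.9]
eef_rot: [3.141, 0.0, 1.629]
wrist_force: [-0.7, 0.9, -0.6]
finger_gap: 25.4
finger_force: 50.0
clock: 12.07
eef_pos: [617.0, 216.2, 29.9]
eef_rot: [3.14, -0.0, 1.629]
wrist_force: [-0.1, -0.2, -0.4]
finger_gap: 25.7
finger_force: 50.0
clock: 12.48
eef_pos: [616.4, 173.1, 30.2]
eef_rot: [3.141, -0.003, 1.629]
wrist_force: [-1.0, 12.4, 0.1]
finger_gap: 25.5
finger_force: 50.0
```

```bash
python3 -m handwheel '.01 -.25 0 0 1;.02 -.25 0 0 1;.02 -.25 0 0 1;.01 -.25 0 0 1;.01 -.2 0 0 1;.01 -.1 0 0 1;0 0 0 0 1;0 0 0 0 1'
python3 -m handwheel '-.03 .4 0 0 1;-.02 .4 0 0 1;-.03 .5 0 0 1;-.02 .5 0 0 1;-.04 .6 0 0 1;0 0 .4 0 1;0 0 .5 0 1;-.2 .2 .5 .9 1;-.2 .3 .35 .9 1;-.25 .3 0 .9 1;-.25 .3 0 .9 1;-.25 .3 0 .9 1'
python3 -m handwheel '-.25 .3 0 .9 1;-.25 .3 0 .9 1;-.25 .3 0 .9 1;-.25 .3 0 .9 1;-.25 .3 0 .9 1;-.25 .3 0 .9 1;-.25 .3 0 .9 1;-.25 .3 0 .9 1;-.25 .3 0 .9 1;-.2 .1 0 .9 1;0 0 0 .9 1;0 0 0 .9 1'
python3 -m handwheel '0 0 0 .9 1;0 0 0 .4 1;0 0 0 0 1;0 0 0 0 1'
python3 - <<'E'
from h import *
for n in("top","wrist"):
    p,d,K,T=snap(n);W=cloud(d,K,T);Z=W[...,2];np.savez(n+"5.npz",p=p,d=d,K=K,T=T);cv2.imwrite(f"pics/{n}5.png",p[:,:,::-1])
    m=(Z>8)&(Z<45)
    if n=="top": m[:,:330]=0;m[:,385:]=0;m=m&(Z>40);m[:160]=0;m[310:]=0
    for b,t in blobs(m,200): print(n,t,rect(W,b)[0],np.nanpercentile(Z[b],[10,50,90]))
E
```

```text
clock: 13.15
eef_pos: [620.2, 120.2, 30.0]
eef_rot: [3.141, 0.0, 1.629]
wrist_force: [0.5, 0.1, -0.8]
finger_gap: 25.6
finger_force: 50.0
clock: 14.15
eef_pos: [568.0, 273.4, 100.1]
eef_rot: [3.141, 0.0, 2.026]
wrist_force: [-0.5, -0.4, -0.9]
finger_gap: 25.3
finger_force: 50.0
clock: 15.15
eef_pos: [469.9, 385.3, 99.9]
eef_rot: [-3.142, 0.0, 2.97]
wrist_force: [-0.1, -0.7, -0.9]
finger_gap: 25.5
finger_force: 50.0
clock: 15.48
eef_pos: [470.5, 384.7, 99.8]
eef_rot: [-3.142, 0.0, 3.077]
wrist_force: [0.5, -0.3, -1.3]
finger_gap: 25.2
finger_force: 50.0
wrist [ 223  124  176  218 4724] ((464.83917236328125, 378.7027282714844), (110.62342071533203, 155.57876586914062), 86.5280990600586) [12.49459121 20.33161679 21.43837613]
wrist [ 555  428   60   52 2383] ((656.9618530273438, 583.533935546875), (21.530567169189453, 66.62771606445312), 51.69118881225586) [11.54516795 22.20819358 24.84822641]
wrist [266 452  39  25 829] ((649.0048828125, 345.1931457519531), (31.01144790649414, 8.860871315002441), 70.498779296875) [10.84535234 20.92557361 30.90090399]
```

View pics/top5.png

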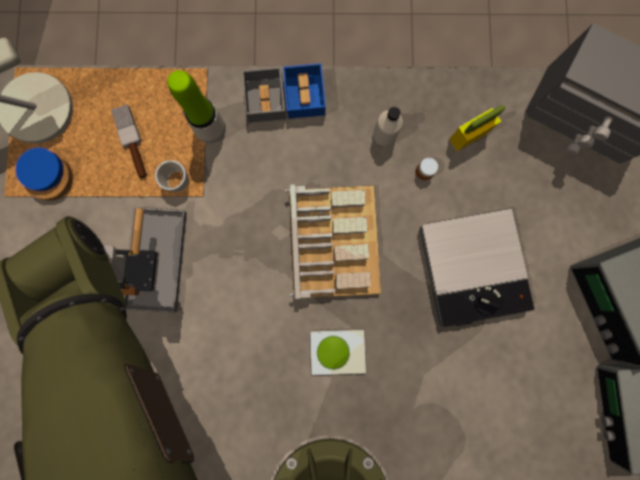

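View pics/wrist5.png

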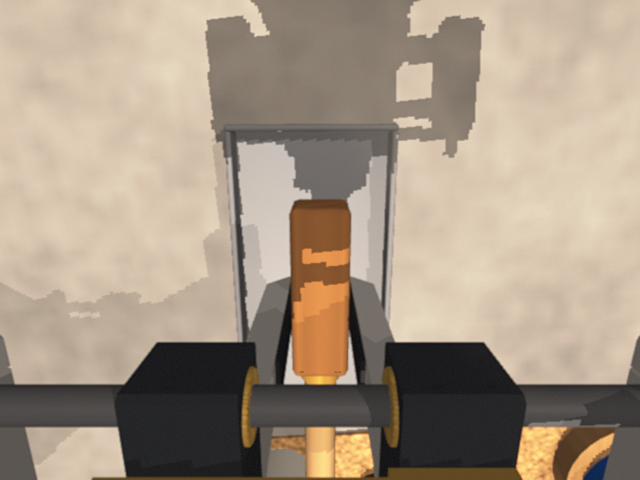

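The top view shows all four castings out on the apron (px (350,199), (350,226), (350,253), (352,281)); the rod is over the tray, straight in the grip. Lowering it in.

```bash
python3 -m handwheel '-.24 -.14 0 0 1;0 0 -.5 0 1;0 0 -.6 0 1;0 0 -.6 0 1;0 0 -.4 0 1;0 0 -.12 0 1;0 0 0 0 1;0 0 0 0 .45;0 0 0 0 .45;0 0 0 0 .45;0 0 0 0 .45'
python3 -m handwheel '0 0 .5 0 .45;0 0 .8 0 .45;0 0 .9 0 .45;0 0 0 0 .45;0 0 0 0 .45'
python3 - <<'E'
from h import *
f=np.load("top5.npz");p,d,K,T=[f[k] for k in("p","d","K","T")];W=cloud(d,K,T);Z=W[...,2]
m=np.zeros(Z.shape,bool);m[180:305,331:380]=1;m&=Z>38
for b,t in blobs(m,60): print(t,rect(W,b)[0],np.nanpercentile(Z[b],[10,50,90]))
m[:]=0;m[200:320,415:540]=1;h=cv2.cvtColor(p,cv2.COLOR_RGB2HSV);s=m&(Z>30)&(h[...,2]>110)
for b,t in blobs(s,500): print("steel",t,rect(W,b)[0],np.nanmedian(Z[b]))
s=m&(Z>30)&(h[...,2]<90)
for b,t in blobs(s,500): print("dark",t,rect(W,b)[0],np.nanmedian(Z[b]))
s=m&(Z>55)
for b,t in blobs(s,15): print("dial",t,rect(W,b)[0],np.nanmax(Z[b]))
E
```

```text
clock: 16.5
eef_pos: [461.2, 379.0, 11.4]
eef_rot: [3.141, 0.001, 3.078]
wrist_force: [0.7, -0.2, 1.0]
finger_gap: 48.7
finger_force: 0.0
clock: 16.92
eef_pos: [461.9, 379.5, 101.2]
eef_rot: [3.139, 0.003, 3.078]
wrist_force: [-0.3, 0.7, -1.0]
finger_gap: 51.7
finger_force: 0.0
[331 190  35  16 496] ((628.9112548828125, -38.96977996826172), (30.740386962890625, 71.8804931640625), 2.889768123626709) [47.83504465 50.73595763 52.70985697]
[333 217  35  16 501] ((571.1474609375, -42.788230895996094), (30.467634201049805, 72.0663833618164), 2.738797426223755) [48.2938903  50.83231694 53.1016675 ]
[334 244  35  16 496] ((513.3515625, -44.571537017822266), (30.318668365478516, 71.31835174560547), 3.156287431716919) [49.01820002 51.12028253 53.2130563 ]
[336 272  35  16 492] ((455.4899597167969, -48.28765106201172), (29.922622680664062, 70.26496124267578), 3.18155574798584) [48.75502665 50.88274959 52.97240501]
steel [ 422  209  106   86 6592] ((513.3677368164062, -307.54248046875), (157.16648864746094, 198.4070587158203), 10.432112693786621) 39.0831404211051
dark [ 435  279  100   41 2797] ((408.11492919921875, -325.830322265625), (68.48682403564453, 199.5460662841797), 9.691913604736328) 38.68895476963098
dial [478 297  24  12 159] ((409.1736755371094, -325.9577941894531), (44.14443588256836, 13.602680206298828), 70.39163208007812) 71.78425486389403
```

```bash
python3 -m handwheel '0 -.5 0 -.98 .51;0 -.6 0 -.98 .51;0 -.64 0 -.98 .51;0 -.64 0 -.98 .51;0 -.64 0 -.98 .51;0 -.64 0 -.98 .51;0 -.64 0 -.98 .51;0 -.64 0 -.98 .51;0 -.64 0 -.98 .51;0 -.64 0 -.98 .51;0 -.64 0 -.98 .51;0 -.64 0 -.98 .51'
python3 -m handwheel '0 -.64 0 -.98 .51;0 -.64 0 -.98 .51;0 -.64 0 -.98 .51;0 -.64 0 -.98 .51;-.1 -.64 0 -.98 .51;0 -.3 0 0 .51;0 0 0 0 .51;0 0 0 0 .51' 25
```

```text
clock: 17.92
eef_pos: [460.3, 77.7, 98.0]
eef_rot: [-3.14, -0.001, 2.047]
wrist_force: [0.6, 0.7, 0.3]
finger_gap: 46.4
finger_force: 0.0
clock: 18.58
eef_pos: [456.6, -61.2, 98.2]
eef_rot: [-3.14, -0.0, 1.623]
wrist_force: [1.1, -0.4, 0.5]
finger_gap: 46.1
finger_force: 0.0
```

```bash
python3 -m handwheel '-.02 .33 0 0 .51;0 0 -.5 0 .51;0 0 -.5 0 .51;0 0 -.4 0 .51;0 0 -.3 0 .51;0 0 -.1 0 .51;0 0 0 0 .51'
python3 -m handwheel '0 0 0 0 1;0 0 0 0 1;0 0 0 0 1;0 0 0 0 1;0 0 0 0 1;0 0 0 0 1'
```

```text
clock: 19.17
eef_pos: [455.6, -47.0, 26.1]
eef_rot: [-3.139, -0.001, 1.625]
wrist_force: [0.6, 0.3, -0.1]
finger_gap: 46.2
finger_force: 0.0
clock: 19.67
eef_pos: [456.6, -47.8, 27.7]
eef_rot: [3.141, -0.0, 1.624]
wrist_force: [-0.8, 3.0, 6.9]
finger_gap: 29.5
finger_force: 25.0
```

```bash
python3 -m handwheel '0 0 .3 0 1;0 0 .5 0 1;0 0 .6 0 1;0 -.3 .2 0 1;.04 -.6 0 .3 1;.04 -.8 0 .3 1;.1 -.8 0 .3 1;.1 -.8 0 .3 1;.1 -.8 0 .24 1;0 -.8 0 0 1;0 -.5 0 0 1;0 -.2 0 0 1'
python3 -m handwheel '0 0 0 0 1;0 0 0 0 1;0 0 0 0 1'
```

```text
clock: 20.67
eef_pos: [471.1, -274.4, 91.0]
eef_rot: [3.142, 0.0, 1.747]
wrist_force: [-0.2, -0.2, -1.5]
finger_gap: 29.9
finger_force: 25.0
clock: 20.92
eef_pos: [471.5, -270.7, 91.1]
eef_rot: [-3.141, -0.0, 1.75]
wrist_force: [-0.2, 0.5, -0.3]
finger_gap: 29.7
finger_force: 25.0
```

```bash
python3 -m handwheel '0 0 -.4 0 1;0 0 -.4 0 1;0 0 -.2 0 1;0 0 -.1 0 1;0 0 0 0 1;0 0 0 0 1'
python3 - <<'E'
from h import *
p,d,K,T=snap("side");cv2.imwrite("pics/s6.png",cv2.resize(p[120:300,220:460],None,fx=3,fy=3)[:,:,::-1])
E
```

```text
clock: 21.42
eef_pos: [471.8, -271.7, 47.6]
eef_rot: [3.141, 0.0, 1.75]
wrist_force: [0.2, 0.3, -0.7]
finger_gap: 30.1
finger_force: 25.0
```

View pics/s6.png

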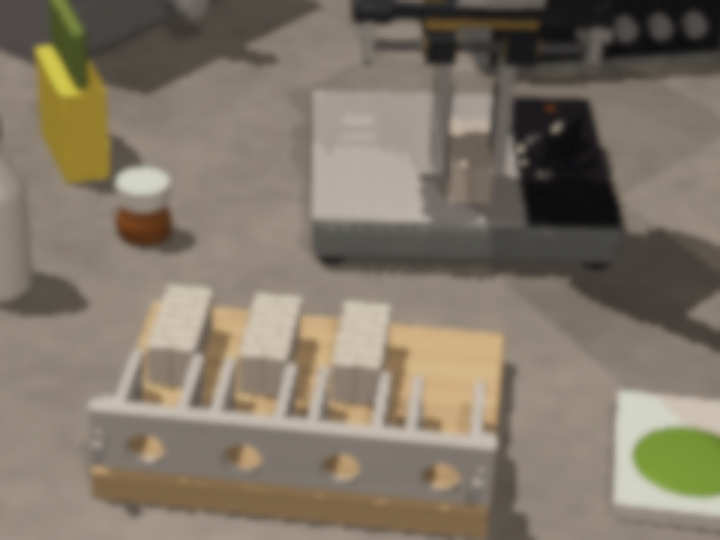

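```bash
python3 -m handwheel '0 0 -.04 0 1;0 0 0 0 1;0 0 0 0 .51;0 0 0 0 .51;0 0 0 0 .51;0 0 .4 0 .51;0 0 .5 0 .51;0 0 .4 0 .51;0 .4 0 0 .51;.2 .7 0 -.3 .51;.2 .8 0 -.3 .51;.2 .8 0 -.3 .51'
python3 -m handwheel '.2 .8 0 -.3 .51;.15 .8 0 -.24 .51;.1 .7 0 0 .51;0 .5 0 0 .51;0 .18 0 0 .51;0 0 0 0 .51;0 0 0 0 .51;0 0 0 0 .51'
```

```text
clock: 22.47
eef_pos: [495.1, -162.0, 96.8]
eef_rot: [-3.141, -0.0, 1.669]
wrist_force: [1.8, -0.2, -0.8]
finger_gap: 46.1
finger_force: 0.0
clock: 23.13
eef_pos: [513.3, -45.6, 97.2]
eef_rot: [-3.141, 0.0, 1.623]
wrist_force: [-1.0, -0.8, 0.3]
finger_gap: 46.1
finger_force: 0.0
```

```bash
python3 -m handwheel '.01 .03 -.5 0 .51;0 0 -.5 0 .51;0 0 -.4 0 .51;0 0 -.27 0 .51;0 0 -.1 0 .51;0 0 0 0 .51;0 0 0 0 1;0 0 0 0 1;0 0 0 0 1;0 0 0 0 1;0 0 0 0 1;0 0 0 0 1'
python3 -m handwheel '0 0 .3 0 1;0 0 .5 0 1;0 0 .6 0 1;0 -.3 .3 0 1;-.07 -.6 .1 .3 1;-.1 -.8 0 .3 1;-.1 -.8 0 .3 1;-.1 -.8 0 .3 1;-.1 -.8 0 .24 1;-.1 -.8 0 0 1;-.1 -.8 0 0 1;0 -.8 0 0 1'
python3 -m handwheel '0 -.6 0 0 1;0 -.45 0 0 1;0 -.2 0 0 1;0 0 0 0 1;0 0 0 0 1;0 0 0 0 1'
```

```text
clock: 24.13
eef_pos: [514.3, -43.6, 27.5]
eef_rot: [3.14, 0.0, 1.624]
wrist_force: [-2.3, -0.7, 7.3]
finger_gap: 29.9
finger_force: 25.0
clock: 25.13
eef_pos: [486.3, -305.1, 98.9]
eef_rot: [3.142, 0.0, 1.749]
wrist_force: [-0.9, 0.2, -0.6]
finger_gap: 30.0
finger_force: 25.0
clock: 25.63
eef_pos: [487.2, -352.4, 98.6]
eef_rot: [-3.141, -0.0, 1.75]
wrist_force: [0.1, -0.7, -0.9]
finger_gap: 30.0
finger_force: 25.0
```

```bash
python3 -m handwheel '0 -.06 -.4 0 1;0 0 -.5 0 1;0 0 -.3 0 1;0 0 -.11 0 1;0 0 0 0 1;0 0 0 0 1;0 0 0 0 .51;0 0 0 0 .51;0 0 0 0 .51;0 0 .4 0 .51;0 0 .5 0 .51;0 0 .4 0 .51'
python3 -m handwheel '0 .4 0 0 .51;.2 .7 0 -.3 .51;.25 .8 0 -.3 .51;.25 .8 0 -.3 .51;.3 .8 0 -.3 .51;.3 .8 0 -.24 .51;.3 .8 0 0 .51;.3 .8 0 0 .51;.2 .8 0 0 .51;0 .6 0 0 .51;0 .4 0 0 .51;0 .08 0 0 .51'
python3 -m handwheel '0 0 0 0 .51;0 0 0 0 .51;0 0 0 0 .51'
```

```text
clock: 26.63
eef_pos: [487.2, -356.0, 99.5]
eef_rot: [3.141, 0.0, 1.75]
wrist_force: [0.0, -0.9, -0.5]
finger_gap: 46.0
finger_force: 0.0
clock: 27.63
eef_pos: [571.1, -42.3, 98.4]
eef_rot: [3.141, -0.0, 1.626]
wrist_force: [-0.8, 0.0, -0.6]
finger_gap: 46.1
finger_force: 0.0
clock: 27.88
eef_pos: [571.1, -45.9, 98.3]
eef_rot: [3.141, 0.0, 1.623]
wrist_force: [-0.6, 1.0, -0.0]
finger_gap: 46.2
finger_force: 0.0
```

```bash
python3 -m handwheel '.01 .06 -.5 0 .51;0 0 -.5 0 .51;0 0 -.4 0 .51;0 0 -.3 0 .51;0 0 -.1 0 .51;0 0 0 0 .51;0 0 0 0 1;0 0 0 0 1;0 0 0 0 1;0 0 0 0 1;0 0 0 0 1;0 0 0 0 1'
python3 -m handwheel '0 0 .3 0 1;0 0 .5 0 1;0 0 .6 0 1;0 -.3 .3 0 1;-.05 -.6 .1 .3 1;-.05 -.8 0 .3 1;-.05 -.8 0 .3 1;-.05 -.8 0 .3 1;-.05 -.8 0 .24 1;-.05 -.8 0 0 1;-.05 -.8 0 0 1;0 -.8 0 0 1'
python3 -m handwheel '0 -.6 0 0 1;0 -.25 0 0 1;0 -.05 0 0 1;0 0 0 0 1;0 0 0 0 1;0 0 0 0 1'
```

```text
clock: 28.88
eef_pos: [571.9, -42.4, 27.2]
eef_rot: [3.14, 0.0, 1.624]
wrist_force: [-1.1, -1.3, 6.4]
finger_gap: 29.9
finger_force: 25.0
clock: 29.88
eef_pos: [556.6, -304.7, 98.6]
eef_rot: [3.142, 0.0, 1.749]
wrist_force: [-0.6, -0.0, -1.0]
finger_gap: 29.7
finger_force: 25.0
clock: 30.38
eef_pos: [557.8, -337.1, 98.4]
eef_rot: [3.142, -0.0, 1.751]
wrist_force: [-1.1, -0.1, -1.1]
finger_gap: 29.8
finger_force: 25.0
```

```bash
python3 -m handwheel '0 -.11 -.4 0 1;0 0 -.5 0 1;0 0 -.3 0 1;0 0 -.1 0 1;0 0 0 0 1;0 0 0 0 1;0 0 0 0 .51;0 0 0 0 .51;0 0 0 0 .51;0 0 .4 0 .51;0 0 .5 0 .51;0 0 .4 0 .51'
python3 -m handwheel '0 .4 0 0 .51;0 .7 0 -.3 .51;.1 .8 0 -.3 .51;.2 .8 0 -.3 .51;.3 .8 0 -.3 .51;.3 .8 0 -.24 .51;.3 .8 0 0 .51;.3 .8 0 0 .51;.3 .7 0 0 .51;0 .5 0 0 .51;0 .3 0 0 .51;0 .1 0 0 .51'
python3 -m handwheel '0 0 0 0 .51;0 0 0 0 .51;0 0 0 0 .51'
```

```text
clock: 31.38
eef_pos: [557.6, -342.8, 99.5]
eef_rot: [3.141, 0.0, 1.75]
wrist_force: [-0.0, 1.2, 1.1]
finger_gap: 46.5
finger_force: 0.0
clock: 32.38
eef_pos: [629.4, -41.1, 98.3]
eef_rot: [-3.142, -0.0, 1.626]
wrist_force: [0.3, 0.1, 0.1]
finger_gap: 46.0
finger_force: 0.0
clock: 32.63
eef_pos: [629.4, -44.0, 98.4]
eef_rot: [3.141, 0.0, 1.622]
wrist_force: [-0.2, -0.0, -0.4]
finger_gap: 45.8
finger_force: 0.0
```

```bash
python3 -m handwheel '0 .1 -.5 0 .51;0 0 -.5 0 .51;0 0 -.4 0 .51;0 0 -.3 0 .51;0 0 -.1 0 .51;0 0 0 0 .51;0 0 0 0 1;0 0 0 0 1;0 0 0 0 1;0 0 0 0 1;0 0 0 0 1;0 0 0 0 1'
python3 -m handwheel '0 0 .3 0 1;0 0 .5 0 1;0 0 .6 0 1;-.1 -.3 .3 0 1;-.3 -.5 .1 .3 1;-.3 -.6 0 .3 1;-.3 -.7 0 .3 1;-.3 -.7 0 .3 1;-.3 -.7 0 .24 1;-.3 -.7 0 0 1;-.28 -.7 0 0 1;0 -.5 0 0 1'
python3 -m handwheel '0 -.1 0 0 1;0 0 0 0 1;0 0 0 0 1;0 0 0 0 1'
```

```text
clock: 33.63
eef_pos: [629.9, -38.8, 27.3]
eef_rot: [3.14, 0.0, 1.624]
wrist_force: [-1.6, -0.8, 5.9]
finger_gap: 29.9
finger_force: 25.0
clock: 34.63
eef_pos: [540.1, -257.5, 98.7]
eef_rot: [-3.141, 0.0, 1.748]
wrist_force: [0.2, -0.1, -0.7]
finger_gap: 29.9
finger_force: 25.0
clock: 34.97
eef_pos: [542.3, -257.8, 98.2]
eef_rot: [-3.141, -0.0, 1.75]
wrist_force: [0.1, 0.9, -1.3]
finger_gap: 30.0
finger_force: 25.0
```

```bash
python3 -m handwheel '0 -.04 -.4 0 1;0 0 -.5 0 1;0 0 -.3 0 1;0 0 -.1 0 1;0 0 0 0 1;0 0 0 0 1;0 0 0 0 .51;0 0 0 0 .51;0 0 0 0 .51;0 0 .4 0 .51;0 0 .5 0 .51;0 0 .4 0 .51'
python3 -m handwheel '0 .4 0 0 .51;-.3 .8 .2 0 .51;-.3 .8 .2 0 .51;-.3 .8 .2 0 .51;-.3 .8 .2 0 .51;-.3 .8 .2 0 .51;-.3 .8 0 0 .51;-.3 .4 0 0 .51;0 0 0 0 .51'
python3 - <<'E'
from h import *
p,d,K,T=snap("top");W=cloud(d,K,T);Z=W[...,2]
cv2.imwrite("pics/top7.png",p[:,:,::-1])
C=np.array([514.5,-307]);a=np.radians(10.2);R=np.array([[np.cos(a),np.sin(a)],[-np.sin(a),np.cos(a)]])
m=np.zeros(Z.shape,bool);m[200:290,415:540]=1;m&=Z>58
for b,t in blobs(m,60):
    r=rect(W,b)[0];print(t,r,"plate",R@(np.array(r[0])-C),np.nanmedian(Z[b]))
m[:]=0;m[275:330,440:530]=1;m&=Z>56
for b,t in blobs(m,15): print("dial",t,rect(W,b)[0],np.nanmax(Z[b]))
m[:]=0;m[200:320,120:195]=1;h=cv2.cvtColor(p,cv2.COLOR_RGB2HSV);m&=(h[...,1]>110)
for b,t in blobs(m,40): print("rod",t,rect(W,b)[0])
E
```

```text
clock: 35.97
eef_pos: [542.4, -260.4, 99.5]
eef_rot: [3.141, 0.0, 1.75]
wrist_force: [-0.4, -0.6, 0.2]
finger_gap: 46.1
finger_force: 0.0
clock: 36.72
eef_pos: [456.3, -33.1, 137.8]
eef_rot: [-3.141, -0.001, 1.753]
wrist_force: [0.3, 0.2, 0.8]
finger_gap: 46.1
finger_force: 0.0
[476 220  38  20 526] ((559.0548095703125, -340.5579833984375), (30.17031478881836, 72.70633697509766), 10.496871948242188) plate [ 37.90804112 -40.91759676] 68.85726769280996
[438 226  37  21 518] ((544.2181396484375, -259.7845458984375), (30.153057098388672, 71.59903717041016), 10.312247276306152) plate [37.60959895 41.20661351] 69.01516683773792
[485 253  38  21 529] ((489.2812194824219, -356.31146240234375), (30.074867248535156, 72.40373992919922), 10.282021522521973) plate [-33.55252054 -44.06626352] 69.08292790751864
[444 261  38  20 527] ((473.3419494628906, -271.74566650390625), (30.14586067199707, 70.76670837402344), 10.357562065124512) plate [-34.26456808  41.98562288] 69.19147615165582
dial [446 275  35   6 125] ((459.19744873046875, -272.184814453125), (67.95596313476562, 10.375930786132812), 89.9063949584961) 73.33219528169445
dial [479 297  23  12 158] ((408.8197326660156, -326.3086853027344), (44.54016876220703, 13.02004623413086), 69.87894439697266) 72.29092988340051
rod [131 214  16  81 917] ((512.170166015625, 413.8383483886719), (174.4443359375, 38.25934600830078), 2.774907112121582)
```

View pics/top7.png

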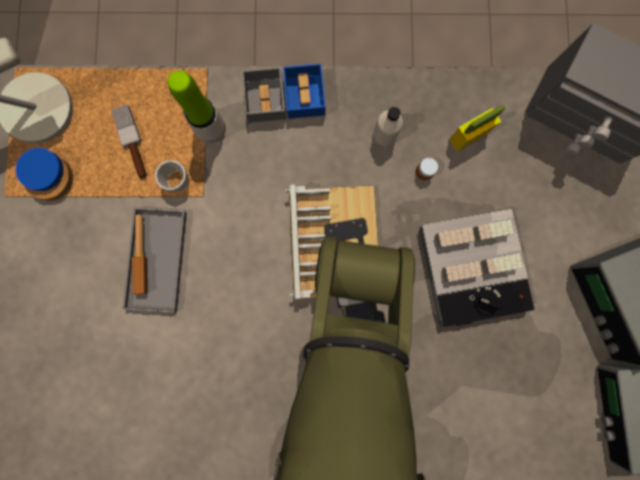

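Castings lie flat on the plate in a 2x2 (px (456,237), (495,230), (462,270), (504,263)); the rod was nudged toward the tray's wall but is still inside. Now the selector, at px (490,302).

```bash
python3 -m handwheel '-.2 -.4 0 0 .6;-.2 -.7 0 -.9 .6;-.2 -.8 0 -.9 .6;-.2 -.8 0 -.9 .6;-.2 -.8 0 -.9 .6;-.2 -.8 0 -.9 .6;-.02 -.8 0 -.9 .6;0 -.8 0 -.7 .6;0 -.7 0 0 .6;0 -.5 0 0 .6;0 -.25 0 0 .6;0 0 0 0 .6'
python3 -m handwheel '0 0 0 0 .6;0 0 0 0 .6;0 0 0 0 .6' 25
python3 - <<'E'
from h import *
p,d,K,T=snap("wrist");W=cloud(d,K,T);Z=W[...,2]
m=(Z>60)&(Z<78)&(W[...,0]<450)&(W[...,0]>370)&(W[...,1]<-280)
for b,t in blobs(m,60): print(t,rect(W,b)[0])
E
```

```text
clock: 37.77
eef_pos: [409.1, -331.8, 137.5]
eef_rot: [-3.141, -0.0, 1.215]
wrist_force: [-0.4, 0.7, -0.6]
finger_gap: 37.7
finger_force: 0.0
clock: 38.02
eef_pos: [409.7, -329.3, 138.3]
eef_rot: [3.142, -0.0, 1.218]
wrist_force: [-0.5, -0.5, 0.4]
finger_gap: 37.4
finger_force: 0.0
[ 305  216   20   65 1242] ((404.8208923339844, -326.8826904296875), (42.70954132080078, 12.648706436157227), 69.84379577636719)
```

```bash
python3 -m handwheel '-.06 .06 -.5 0 .6;0 0 -.6 0 .6;0 0 -.6 0 .6;0 0 -.4 0 .6;0 0 -.1 0 .6;0 0 0 0 .6;0 0 0 0 1;0 0 0 0 1;0 0 0 0 1;0 0 0 0 1;0 0 0 0 1;0 0 0 0 1'
```

```text
clock: 39.07
eef_pos: [407.0, -328.0, 51.0]
eef_rot: [3.142, 0.0, 1.217]
wrist_force: [-3.7, 2.4, 7.5]
finger_gap: 12.9
finger_force: 25.0
```

```bash
python3 -m handwheel '0 0 0 -.8 1;0 0 0 -.8 1;0 0 0 -.8 1;0 0 0 -.8 1;0 0 0 -.8 1;0 0 0 -.8 1;0 0 0 -.8 1;0 0 0 -.8 1;0 0 0 -.8 1;0 0 0 -.8 1'
python3 -m handwheel '0 0 0 -.8 1;0 0 0 -.8 1;0 0 0 -.8 1;0 0 0 -.8 1;0 0 0 -.8 1;0 0 0 -.8 1;0 0 0 -.8 1;0 0 0 -.8 1;0 0 0 -.8 1;0 0 0 -.8 1;0 0 0 0 1;0 0 0 0 1'
```

```text
clock: 39.9
eef_pos: [406.7, -327.7, 51.0]
eef_rot: [-3.141, 0.0, 0.516]
wrist_force: [-6.5, 4.4, 10.2]
finger_gap: 12.7
finger_force: 25.0
clock: 40.9
eef_pos: [406.6, -327.3, 51.0]
eef_rot: [-3.141, 0.001, -0.18]
wrist_force: [-7.0, 7.2, 12.3]
finger_gap: 12.8
finger_force: 25.0
```

Turned exactly 80°. Release, rise, step aside and check everything.

```bash
python3 -m handwheel '0 0 0 0 .6;0 0 0 0 .6;0 0 0 0 .6;0 0 .3 0 .6;0 0 .6 0 .6;0 0 .8 0 .6;-.3 .3 .8 0 .6;-.3 .8 .4 0 .6;0 .8 0 0 .6;0 .8 0 0 .6;0 .8 0 0 .6;0 .8 0 0 .6'
python3 -m handwheel '0 .6 0 0 .6;0 .3 0 0 .6;0 0 0 0 .6;0 0 0 0 .6'
python3 - <<'E'
from h import *
p,d,K,T=snap("top");W=cloud(d,K,T);Z=W[...,2]
C=np.array([513.5,-308]);a=np.radians(10.2);R=np.array([[np.cos(a),np.sin(a)],[-np.sin(a),np.cos(a)]])
m=np.zeros(Z.shape,bool);m[200:290,415:540]=1;m&=Z>58
for b,t in blobs(m,60):
    r=rect(W,b)[0];print(r,"plate",R@(np.array(r[0])-C),np.nanmedian(Z[b]))
m[:]=0;m[284:330,440:530]=1;m&=Z>56
for b,t in blobs(m,15): print("dial",t,rect(W,b)[0])
m[:]=0;m[205:318,120:190]=1
h=cv2.cvtColor(p,cv2.COLOR_RGB2HSV);m&=(h[...,1]>110)&(h[...,0]<22)
for b,t in blobs(m,40): print("rod",t,rect(W,b)[0],np.nanpercentile(Z[b],[10,50,90,98]))
s,_,_,_=snap("side")
x=cv2.resize(p[190:330,100:200],None,fx=4,fy=4,interpolation=cv2.INTER_CUBIC);y=cv2.resize(s[370:480,200:400],(400,220));o=np.zeros((560,800,3),np.uint8);o[:,:400]=x;o[:220,400:]=y
o[230:530,400:]=cv2.resize(p[195:330,400:580],(400,300));cv2.imwrite("pics/e8.png",o[:,:,::-1])
E
```

```text
clock: 41.9
eef_pos: [382.8, -154.6, 166.4]
eef_rot: [3.141, -0.001, -0.18]
wrist_force: [0.8, -0.3, -0.3]
finger_gap: 37.9
finger_force: 0.0
clock: 42.23
eef_pos: [383.3, -119.9, 166.5]
eef_rot: [3.141, -0.001, -0.178]
wrist_force: [-0.4, -0.4, -0.1]
finger_gap: 37.8
finger_force: 0.0
((559.4057006835938, -341.88055419921875), (30.066364288330078, 72.1892318725586), 10.363022804260254) plate [ 39.18045985 -41.47429172] 68.96180537738104
((544.2777099609375, -259.8694152832031), (30.030176162719727, 71.42416381835938), 10.286256790161133) plate [38.81447906 41.91964731] 69.30673298553904
((489.1167297363281, -355.512939453125), (30.110929489135742, 72.06196594238281), 10.276163101196289) plate [-32.41172405 -42.44412125] 68.93385163709434
((473.3373107910156, -271.544677734375), (30.066673278808594, 70.97972106933594), 10.397404670715332) plate [-33.07226105  42.99136745] 69.09791179636721
dial [485 292  11  22 180] ((408.9507751464844, -326.0085144042969), (13.5142183303833, 43.93537139892578), 79.15485382080078)
dial [ 440  300   60   30 1127] ((406.78143310546875, -160.1873016357422), (100.31790161132812, 31.503694534301758), 88.88581848144531)
rod [131 214  16  81 918] ((512.6423950195312, 416.95098876953125), (175.11672973632812, 38.57318878173828), 6.79267692565918) [16.92393321 25.93376611 30.30270544 31.68896816]
```

View pics/e8.png

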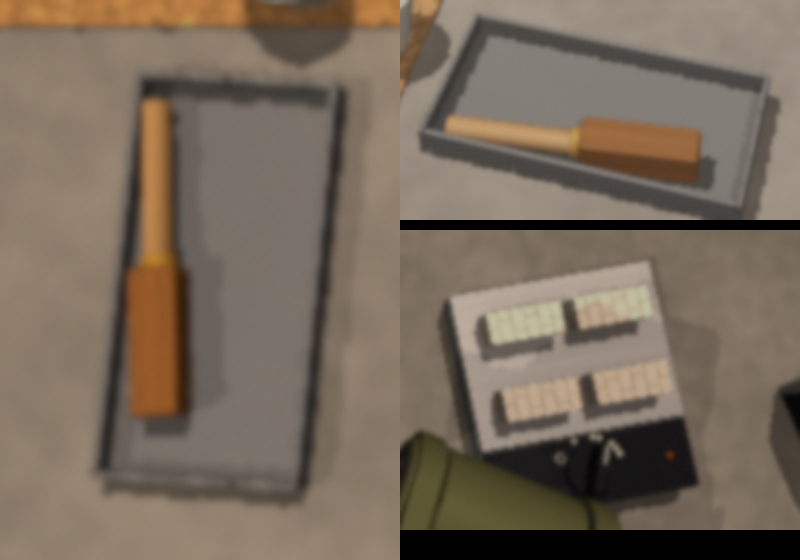

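The last picture shows the rod flat inside the tray (handle top about 30 mm, shank about 25 mm), against the +y wall. The selector bar has turned 80.7° and the four castings lie apart on the steel. Handing in.

```bash
python3 -c "
from cell import *
print(sign_off())"
```

```text
the job is handed in; nothing more can be done
None
```

I handed the job in at about 42 s on the robot's clock: all four castings are flat and apart on the drying plate, the selector is at two dots, and the push rod is lying in the tool tray (it got nudged against the side wall but is still inside). The white cup and amber pot were not touched; the hand-in gave no verdict.

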